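# Load a specimen under the flush shutter of a soaking box

## Robot

A 6-joint arm with a two-finger parallel gripper is mounted at the origin on the work surface. World frame = base frame: x ahead of the robot, y to its left, z up, the work surface at z = 0. Lengths are in m, angles in degrees, forces in N, time in s.
With the tool pointing down it reaches from about 0.4 to 0.825 m from the base axis. Payload 7 kg.
Tool frame: the origin (TCP) lies between the finger pads; the fingertips stand 19 mm ahead of it and the grasp point (between the pads) is the TCP; z points along the fingers, y is the line along which they close (so a half turn about z gives the same grasp; the last joint's range is limited). The gripper opens to 88 mm and grips with 3 to 60 N. Pads are 19 mm wide; open, the fingers measure 130 mm over their backs; the gripper's body (78 mm by 193 mm) begins 47 mm behind the grasp point.
Start: joints at [-50.415, 20.546, 0.682, 0, -70.136, -16.507], TCP at [0.265, -0.621, 0.246] pointing down, gripper open.
Joint ranges: [-176.03, 176.03], [-82.01, 121.73], [-58.28, 71.71], [-173.87, 95.51], [-174.79, -0.11], [-173.66, 173.66]. Speed limits (degrees/s): [136.94, 136.94, 172.46, 180, 180, 180].

## Interface

Orientations are given as [roll, pitch, yaw] about the fixed x, y, z axes, in that order (R = Rz(yaw) Ry(pitch) Rx(roll)).
In Python, from plant import r gives the robot as it stands. The module is installed in compiled form; this text tells all that it offers.
- The arm moves only by the shell command python3 -m pendant 'ROWS' [OPENING] [FORCE]. ROWS is JSON, a list of rows, each a list of 6 numbers: the shift along the tool's x, y, z in mm, then the turn, a rotation vector about the tool's x, y, z in rad. In form: [[tx, ty, tz, wx, wy, wz], ...]. A call has 1 to 20 rows; each row is the pose to reach, as a shift and turn from the pose commanded when the call began, along the tool's axes at that moment; what a row does not reach only later rows make up. A row lasts 1/8 s, in which the tool goes at most 62.5 mm and 10.7 degrees, less where a joint would pass 70% of its speed; a pose out of reach is approached as far as the arm can. A call with a gripper value outside its range is refused whole. OPENING is the finger opening in mm, from 0 to 87.6, set as the call begins (- or left out, the last holds). The fingers move at their own pace and stop on an object; FORCE is the grip in N (left out, the last holds). Time passes only in rows, so rows that repeat a pose let the fingers close. It gives the time, the measured TCP pose, the force, the opening and the grip force at its end, in the units of the state.
- r.get_state(): the state, without advancing time (a new reading comes with each control period).
- r.capture(name): name is "scene" or "top"; returns the picture (384x512x3 uint8, red, green, blue); there is no depth.
- r.camera_params(name): a dict with "mtx" (3x3 intrinsics, pixels), "rvec" (rotation vector, rad) and "tvec" (3), from world to camera coordinates, as OpenCV has them. Camera axes: x right, y down, z forward; pixel columns grow to the right and rows downward; lengths in m; the calibration is good to about 2 mm. A picture is of the moment at which its call begins. camera_params takes no time and is no camera call.
- r.close_job(): hands the job in; it is judged then, once.
The state is a dict: "time_s": time; "joints": joint angles; "qd": joint speeds; "joint_torque": joint torques, N m; "tcp_pos": TCP position; "eef_rot": TCP orientation; "contact_force": force on the tool from outside, world axes, zero at the start; "moment": the same for the moment, N m; "gripper_width": finger opening in m; "gripper_force": force on a finger pad.
Only numpy, scipy, OpenCV 4.12 (cv2) and the standard library are available. Lean on these libraries where they do the work, as an engineer would, in place of code of your own. Each camera call takes 0.05 s, during which the arm holds its last target. There are 200 camera calls.

## Task

Load the soaking box: slide its flush shutter fully open by pressing on the plate and dragging it, stand the tall plain steel specimen upright in the locating cup inside the chamber, then slide the shutter fully shut over it again. The thin shutter bears on a soft gasket, so never press on it with more than about 20 N, and lower the specimen gently into its cup rather than dropping it. Leave the other two specimens and the carrier ring where they are.

Things in the scene. Friction and masses are not known exactly. Their poses are not given: they have to be found in the camera images.
- case: Soaking box: cream metal case fixed to the bench, 190 mm (its x) by 300 mm (its y), top 90 mm high, with a lower sloping switch panel 70 mm deep on its +x side. Origin: middle of the underside of the 190 x 300 mm part, z up. The shutter plate slides along y in a channel in its top, 92 mm wide, y -90 to +98 mm, between two steel guide strips 1.5 mm higher than the top, 43 to 55 mm either side of its middle.
- shutter (a joint): Opening in m of the shutter: smooth flush steel plate, 91 mm (x) by 96 mm (y), 3 mm thick, no handle. 0 = fully shut over the chamber, 0.092 = fully open, both against stops; opens towards the case's -y. Starts up to 6 mm open. Stiff: takes about 7 N along y, stays where left. A fingertip pressed on it drags it: under about 12 N the tip slips; how well it grips varies.
- shutter_shut (a point): Point over the middle of the fully shut plate, at case top level (90 mm above the bench). The plate's surface lies 1 to 5 mm lower than this: it rests on a worn gasket, how much lower is not known and must be felt. Pressed, it gives about 0.06 mm per newton. Axes as the case's.
- shutter_open (a point): The same for the plate when fully open: 92 mm from shutter_shut along the case's -y, also at the level of the case top.
- seat (a point): Middle of the chamber floor, inside the locating cup (dark ring, 29 mm bore, 41 mm outside, 8 mm high): the middle of the specimen's underside belongs here. 55 mm below the case top, straight under shutter_shut. The chamber is 84 x 84 mm wide, open at the top when the shutter is open. Axes as the case's.
- specimen: The specimen to load: tall plain steel cylinder, 24 mm diameter, 44 mm high, about 155 g, standing upright on the bench. Origin: centre of its underside, z up along its axis. Seated in the cup its top is 79 mm above the bench, below the shutter.
- disc: Bystander: flat steel disc specimen, 38 mm diameter, 16 mm high. Origin: centre of its underside.
- flanged: Bystander: steel specimen with a flange 40 mm in diameter and 8 mm high at the foot and a stem 20 mm in diameter up to 30 mm. Origin: centre of its underside.
- carrier: Bystander: aluminium carrier ring 110 mm in diameter on four legs with four short pins on top, 52 mm high, 0.6 kg. Origin: centre, at bench level.

How it is judged:
By the outcome, as a careful person would: the job done as asked, in the order asked, and still so for the second after the job is handed in, with the robot touching nothing.
It also fails if it takes over 72 s, if anything falls off the work surface, if the arm or the gripper's body presses on something with over 40 N, if the wrist force passes 120 N, or if a joint passes its speed limit or range.

## Working session

There is one attempt and no reset: what is moved stays moved. The work goes in short steps, Python scripts to look and compute and a shell command to move; the robot and the scene stay as the last step left them, time stands still between calls to the robot, and variables do not carry over. Pictures are saved under pics/ and viewed, at most 10 in all, crops included, and the job is handed in when it is done.

```bash
mkdir -p pics; python3 - <<'E'
from plant import r
import cv2
for n in("scene","top"):
    p=r.camera_params(n);print(n,p)
    cv2.imwrite(f"pics/{n}0.png",cv2.resize(r.capture(n)[:,:,::-1],(800,600),interpolation=cv2.INTER_CUBIC))
print(r.get_state())
E
```

```text
scene {'mtx': array([[369.05643784,   0.        , 250.93368929],
       [  0.        , 369.05643784, 190.73821873],
       [  0.        ,   0.        ,   1.        ]]), 'rvec': array([ 1.5538511 ,  2.1236323 , -0.77789023]), 'tvec': array([ 0.12691417, -0.37829415,  1.13902187])}
top {'mtx': array([[408.89022635,   0.        , 254.06839588],
       [  0.        , 408.89022635, 184.73313382],
       [  0.        ,   0.        ,   1.        ]]), 'rvec': array([ 2.17833504, -2.2031691 ,  0.08600109]), 'tvec': array([0.07337405, 0.56714083, 1.03614131])}
{'time_s': 0.1, 'joints': array([-5.04143952e+01,  2.05884248e+01,  6.38672919e-01, -1.60125190e-02,
       -7.01364884e+01, -1.65077019e+01]), 'qd': array([ 0.01815903, -0.10135271,  0.0347762 ,  0.14705522, -0.06519558,
        0.0286263 ]), 'joint_torque': array([-1.14677619e-03, -5.84162092e+01,  2.93754226e+01,  7.01545671e+00,
        1.02279894e-02, -5.04412742e-05]), 'tcp_pos': array([ 0.26440281, -0.62061357,  0.24470678]), 'eef_rot': array([ 1.79913037e+02, -1.00736210e-02, -1.56927541e+02]), 'contact_force': array([ 0.91333544, -0.58502115, -0.17602483]), 'moment': array([-0.03884449,  0.00354907, -0.01628094]), 'gripper_force': 0.0, 'gripper_width': 0.08763553208578723}
```

View pics/top0.png

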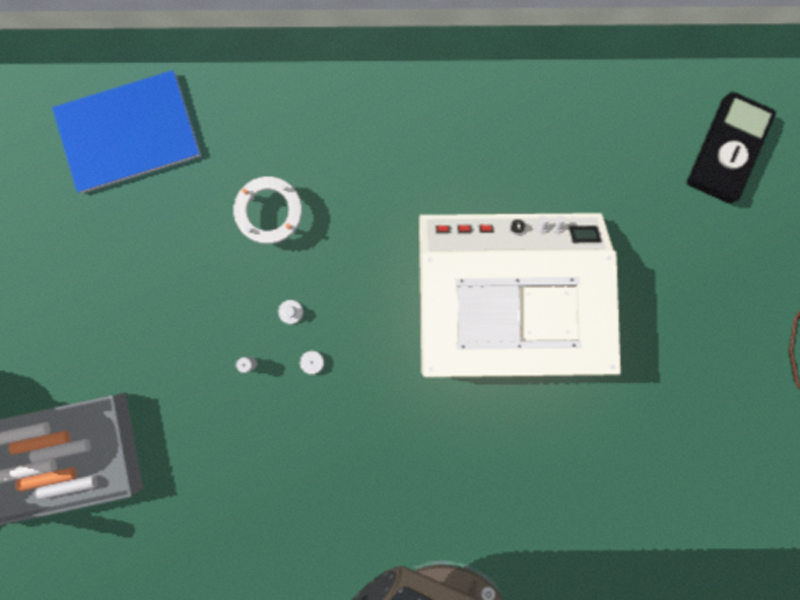

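View pics/scene0.png

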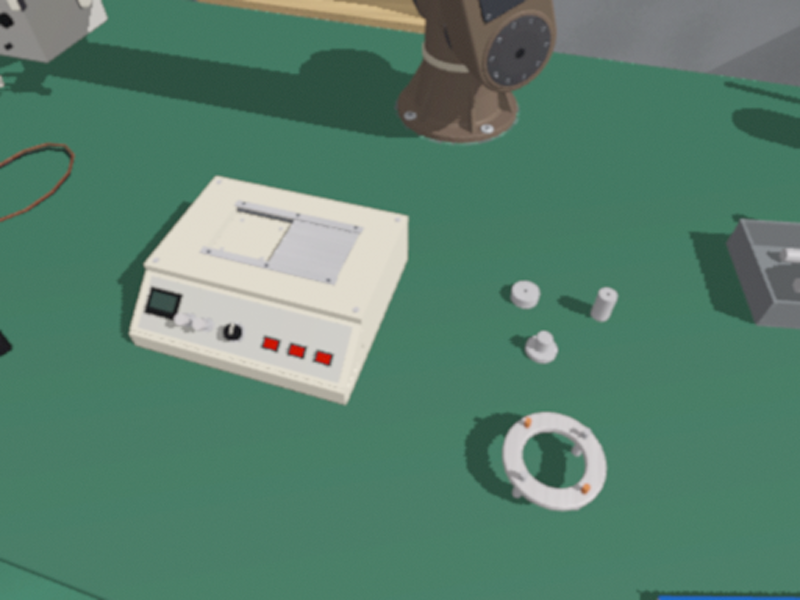

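Top view: case at (520,310), the plate at its left (+y) side (458–520, 285–345). The tall specimen is at (246,365), the disc at (312,362), the flanged one at (290,312) and the ring at (267,210). I'll take closer crops next.

```bash
python3 - <<'E'
import cv2,numpy as np
from plant import r
T=r.capture("top")[:,:,::-1];S=r.capture("scene")[:,:,::-1]
cv2.imwrite("pics/t.png",T);cv2.imwrite("pics/s.png",S)
# top crop case: x 262..402 y150..245 x5.5
a=cv2.resize(T[145:250,262:402],None,fx=5.6,fy=5.6,interpolation=cv2.INTER_CUBIC);cv2.imwrite("pics/tc.png",a)
b=cv2.resize(T[185:245,145:215],None,fx=6,fy=6,interpolation=cv2.INTER_CUBIC)
c=cv2.resize(S[170:240,320:400],None,fx=5,fy=5,interpolation=cv2.INTER_CUBIC)[:360]
d=np.zeros((360,b.shape[1]+c.shape[1],3),np.uint8);d[:b.shape[0],:b.shape[1]]=b;d[:c.shape[0],b.shape[1]:]=c;print(b.shape,c.shape)
cv2.imwrite("pics/sp.png",d[:,:800])
E
```

```text
(360, 420, 3) (350, 400, 3)
```

View pics/tc.png

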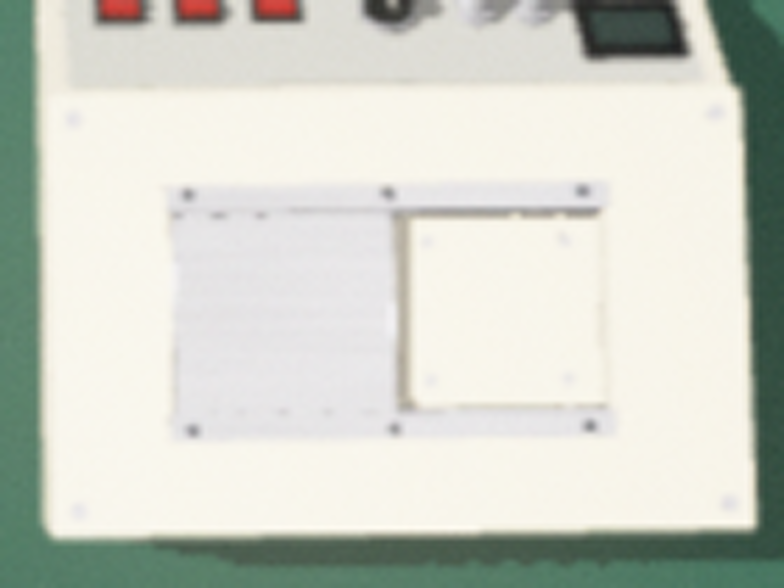

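View pics/sp.png

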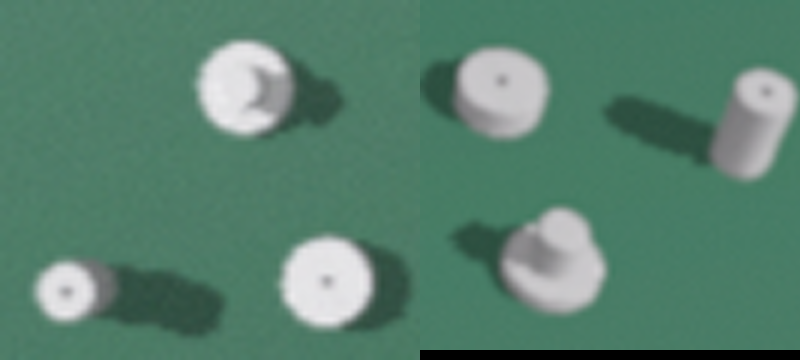

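Strip corners in the case crop are at (168,185), (608,183), (614,435) and (172,440). The case top corners are at (45,85), (740,88), (757,528) and (48,538). The specimen's top centre is at (66,291) in the top crop and (767,91) in the scene crop.

```bash
cat > h.py <<'E'
import cv2,numpy as np
from plant import r
from scipy.optimize import least_squares
def P(n,X):
    p=r.camera_params(n);return cv2.projectPoints(np.array(X,float).reshape(-1,1,3),p["rvec"],p["tvec"],p["mtx"],None)[0][:,0]
def un(u,s,o): return (np.array(u,float)+.5)/s-.5+np.array(o)
def ray(n,px,z):
    p=r.camera_params(n);R=cv2.Rodrigues(p["rvec"])[0];c=-R.T@p["tvec"]
    d=R.T@np.linalg.inv(p["mtx"])@np.array([px[0],px[1],1]);return (c+d*(z-c[2])/d[2])[:2]
E
python3 - <<'E'
from h import *
for n,px in(("top",un((66,291),6,(145,185))),("scene",un((347,91),5,(320,170)))):print("spec",n,ray(n,px,.044))
for n,u,s,o,z in(("disc",(326,281),6,(145,185),.016),("flange",(245,88),6,(145,185),.008)):print(n,ray("top",un(u,s,o),z))
out=[(.095,.15,.09),(.095,-.15,.09),(-.095,-.15,.09),(-.095,.15,.09)]
st=[(.055,.098,.0915),(.055,-.09,.0915),(-.055,-.09,.0915),(-.055,.098,.0915)]
ut=un([(45,85),(740,88),(757,528),(48,538),(168,185),(608,183),(614,435),(172,440)],5.6,(262,145))
us=un([(356,313),(147,268),(218,177),(408,217)],1.5625,(0,0))
def w(q,X):
    c,s=np.cos(q[2]),np.sin(q[2]);return np.array(X)@np.array([[c,s,0],[-s,c,0],[0,0,1]])+[q[0],q[1],0]
ft=lambda q:(P("top",w(q,out+st))-ut)
fs=lambda q:(P("scene",w(q,out))-us)
for k,f in(("top",lambda q:ft(q).ravel()),("scene",lambda q:fs(q).ravel()),("both",lambda q:np.r_[ft(q).ravel(),fs(q).ravel()])):
    s=least_squares(f,[.6,-.2,0],loss="soft_l1");q=s.x;print(k,q[:2],np.degrees(q[2]),np.abs(s.fun).max())
print(ft(q).round(1).tolist(),fs(q).round(1).tolist())
print("shut",w(q,[(0,.05,.09)]),"open",w(q,[(0,-.042,.09)]))
# plate -y edge
print("plate edge case y:",((lambda g:w([0,0,-q[2]],[[g[0]-q[0],g[1]-q[1],0]]))(ray("top",un((394,310),5.6,(262,145)),.087))))
E
```

```text
spec top [0.44803628 0.31427683]
spec scene [0.44852503 0.3132789 ]
disc [0.4496639  0.20981137]
flange [0.53287228 0.24565605]
top [ 0.52445741 -0.12128621] -0.22172520245018193 1.2787610619617737
scene [ 0.5252395 -0.1208702] -0.20400634477021812 4.233481574637921
both [ 0.52453987 -0.12124864] -0.23820029487664107 3.9305653143768495
[[0.4, 1.2], [-0.1, -0.1], [-0.6, 0.2], [0.7, -0.6], [0.2, -0.3], [-0.5, -0.5], [-0.4, 0.2], [0.1, -0.0]] [[3.7, 3.9], [-1.6, -2.7], [-0.7, -0.9], [0.3, -0.5]]
shut [[ 0.52474774 -0.07124908  0.09      ]] open [[ 0.52436526 -0.16324828  0.09      ]]
plate edge case y: [[-0.00015779  0.00136147  0.        ]]
```

```bash
python3 -m pendant '[[-45,40,0,0,0,0.04],[-90,80,0,0,0,0.1],[-140,120,0,0,0,0.18],[-180,160,0,0,0,0.25],[-225,200,10,0,0,0.32],[-270,240,30,0,0,0.38],[-320,285,50,0,0,0.403],[-365,325,70,0,0,0.403],[-410,365,90,0,0,0.403],[-440,390,105,0,0,0.403],[-455,403.5,115,0,0,0.403],[-455,403.5,115,0,0,0.403],[-455,403.5,115,0,0,0.403],[-455,403.5,115,0,0,0.403]]' 0 20
```

```text
time_s: 1.95
tcp_pos: [0.5248, -0.0724, 0.1311]
eef_rot: [180.0, 0.0, 179.9]
contact_force: [0.7, -0.7, 0.5]
gripper_width: 0.0005
gripper_force: 0.0
```

```bash
python3 -m pendant '[[0,0,12,0,0,0],[0,0,20,0,0,0],[0,0,22.5,0,0,0],[0,0,23,0,0,0],[0,0,23.5,0,0,0],[0,0,23.5,0,0,0]]'
```

```text
time_s: 2.7
tcp_pos: [0.5252, -0.0713, 0.1072]
eef_rot: [180.0, 0.0, 180.0]
contact_force: [0.0, 0.0, 0.5]
gripper_width: 0.0006
gripper_force: 0.0
```

```bash
python3 -m pendant '[[0,0,0.4,0,0,0],[0,0,0.8,0,0,0],[0,0,0.8,0,0,0]]'
```

```text
time_s: 3.08
tcp_pos: [0.5252, -0.0713, 0.1067]
eef_rot: [180.0, 0.0, 180.0]
contact_force: [-1.7, 0.6, 5.6]
gripper_width: 0.0006
gripper_force: 2.5
```

```bash
python3 -m pendant '[[0,0,0.3,0,0,0],[0,0,0.5,0,0,0],[0,0,0.5,0,0,0]]'
```

```text
time_s: 3.45
tcp_pos: [0.5253, -0.0713, 0.1065]
eef_rot: [180.0, 0.0, -180.0]
contact_force: [-2.4, 1.2, 8.6]
gripper_width: 0.0004
gripper_force: 3.8
```

```bash
python3 -m pendant '[[0,0,0.4,0,0,0],[0,0,0.8,0,0,0],[0,0,1.2,0,0,0],[0,0,1.2,0,0,0]]'
```

```text
time_s: 3.95
tcp_pos: [0.5253, -0.0713, 0.1059]
eef_rot: [-180.0, 0.1, -180.0]
contact_force: [-5.4, 2.3, 13.7]
gripper_width: 0.0004
gripper_force: 6.8
```

```bash
python3 -m pendant '[[0,0,0.4,0,0,0],[0,-1,0.4,0,0,0],[0,-3,0.4,0,0,0],[0,-6,0.4,0,0,0],[0,-9,0.4,0,0,0],[0,-12,0.4,0,0,0],[0,-15,0.4,0,0,0]]'
```

```text
time_s: 4.82
tcp_pos: [0.5254, -0.0857, 0.1057]
eef_rot: [180.0, 0.1, -180.0]
contact_force: [-6.2, 6.8, 16.5]
gripper_width: 0.0004
gripper_force: 8.3
```

```bash
python3 -m pendant '[[0,-4,0,0,0,0],[0,-9,0,0,0,0],[0,-14,0,0,0,0],[0,-19,0,0,0,0],[0,-24,0,0,0,0],[0,-29,0,0,0,0],[0,-33,0,0,0,0],[0,-35,0,0,0,0]]'; python3 - <<'E'
from h import *
for n,(x,y,w,h) in{"top":(262,145,140,105),"scene":(90,90,180,130)}.items():
    I=r.capture(n)[:,:,::-1];cv2.imwrite(f"pics/{n}1.png",cv2.resize(I[y:y+h,x:x+w],None,fx=4,fy=4,interpolation=cv2.INTER_CUBIC))
a=cv2.imread("pics/top1.png");b=cv2.imread("pics/scene1.png")
a=cv2.resize(a,(400,300));b=cv2.resize(b,(400,289));b=cv2.copyMakeBorder(b,0,11,0,0,0);cv2.imwrite("pics/c1.png",cv2.resize(np.hstack([a,b]),(800,300)))
E
```

```text
time_s: 5.82
tcp_pos: [0.5253, -0.1209, 0.1058]
eef_rot: [180.0, 0.1, -180.0]
contact_force: [-6.1, 7.3, 17.8]
gripper_width: 0.0007
gripper_force: 8.6
```

View pics/c1.png

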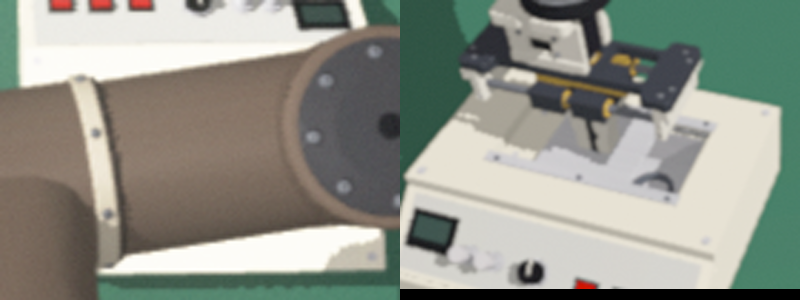

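The plate is following the finger: at the right of the scene crop the chamber is open, with the cup ring visible at about (655,182). I'll drag on to the stop.

```bash
python3 -m pendant '[[0,-4,-0.2,0,0,0],[0,-9,-0.2,0,0,0],[0,-14,-0.2,0,0,0],[0,-19,-0.2,0,0,0],[0,-24,-0.2,0,0,0],[0,-29,-0.2,0,0,0],[0,-33,-0.2,0,0,0],[0,-36,-0.2,0,0,0],[0,-38.5,-0.2,0,0,0],[0,-40.5,-0.2,0,0,0]]'
```

```text
time_s: 7.18
tcp_pos: [0.5253, -0.1614, 0.1059]
eef_rot: [180.0, 0.1, -180.0]
contact_force: [-5.2, 7.3, 17.1]
gripper_width: 0.0008
gripper_force: 8.3
```

```bash
python3 -m pendant '[[0,-1,0,0,0,0],[0,-2,0,0,0,0],[0,-3,0,0,0,0],[0,-3,0,0,0,0]]'
```

```text
time_s: 7.68
tcp_pos: [0.5256, -0.1638, 0.1059]
eef_rot: [179.9, 0.1, -180.0]
contact_force: [-4.6, 10.0, 16.3]
gripper_width: 0.0006
gripper_force: 8.3
```

```bash
python3 -m pendant '[[0,0,-3,0,0,0],[0,0,-20,0,0,0],[0,10,-50,0,0,0],[5,55,-60,0,0,0],[15,110,-60,0,0,0],[25,165,-60,0,0,0],[35,220,-60,0,0,0],[45,275,-60,0,0,0],[55,330,-60,0,0,0],[65,385,-60,0,0,0],[72,435,-60,0,0,0],[77,465,-60,0,0,0],[77,477.5,-60,0,0,0],[77,477.5,-60,0,0,0],[77,477.5,-60,0,0,0]]' 60 20; python3 - <<'E'
from h import *
I=r.capture("top")[:,:,::-1];J=r.capture("scene")[:,:,::-1]
cv2.imwrite("pics/top2.png",I)
a=cv2.resize(I[145:250,262:402],(400,300),interpolation=cv2.INTER_CUBIC);b=cv2.resize(J[150:240,310:430],(400,300),interpolation=cv2.INTER_CUBIC)
cv2.imwrite("pics/c2.png",cv2.resize(np.hstack([a,b]),(800,300)))
E
```

```text
time_s: 9.55
tcp_pos: [0.4481, 0.3115, 0.1642]
eef_rot: [-180.0, -0.0, 179.9]
contact_force: [-0.1, 0.1, 0.2]
gripper_width: 0.0603
gripper_force: 0.0
```

View pics/c2.png

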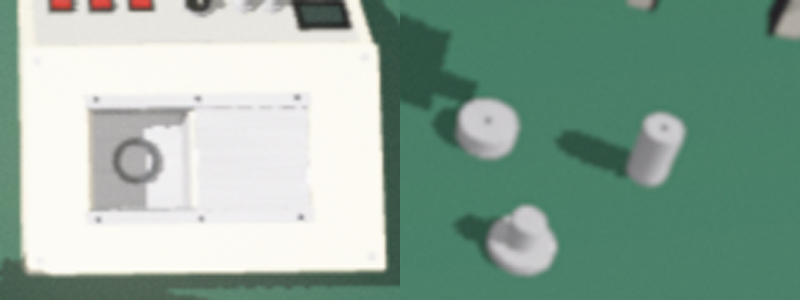

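The plate is fully open (left crop, right edge at 310). The cup ring is centred at about (137.5,160.5) in that crop. The specimen hasn't moved.

```bash
python3 - <<'E'
from h import *
I=cv2.imread("pics/top2.png")
print("seat eyeball",ray("top",un((137.5,160.5),2.857,(262,145)),.043))
# refine: model ring rendering match on a blurred darkness image
g=cv2.cvtColor(I,cv2.COLOR_BGR2GRAY).astype(float)
a=np.linspace(0,2*np.pi,60)
def sc(x,y):
    f=lambda rr:cv2.remap(g.astype(np.float32),*[P("top",np.c_[x+rr*np.cos(a),y+rr*np.sin(a),a*0+.043])[:,k].astype(np.float32).reshape(-1,1) for k in(0,1)],cv2.INTER_LINEAR).mean()
    return f(.0175)
best=min((sc(x,y),x,y) for x in np.arange(.515,.536,.001) for y in np.arange(-.083,-.060,.001));print(best)
E
python3 -m pendant '[[0,2,20,0,0,0],[0,2,60,0,0,0],[0,2,100,0,0,0],[0,2,118,0,0,0],[0,2,127,0,0,0],[0,2,130,0,0,0],[0,2,130,0,0,0]]'
```

```text
seat eyeball [ 0.52404496 -0.07275615]
(np.float32(122.71022), np.float64(0.524), np.float64(-0.071))
time_s: 10.52
tcp_pos: [0.4484, 0.3148, 0.035]
eef_rot: [180.0, 0.0, 180.0]
contact_force: [-1.0, -0.3, 1.8]
gripper_width: 0.0596
gripper_force: 0.0
```

```bash
python3 -m pendant '[[0,0,0,0,0,0],[0,0,0,0,0,0],[0,0,0,0,0,0],[0,0,0,0,0,0],[0,0,0,0,0,0],[0,0,0,0,0,0],[0,0,0,0,0,0]]' 15 30
```

```text
time_s: 11.4
tcp_pos: [0.4481, 0.3146, 0.0344]
eef_rot: [-180.0, -0.0, 180.0]
contact_force: [-0.2, -1.1, 2.0]
gripper_width: 0.0234
gripper_force: 30.0
```

```bash
python3 -m pendant '[[0,0,-5,0,0,0],[0,0,-25,0,0,0],[0,0,-65,0,0,0],[0,-5,-105,0,0,0],[-8,-40,-120,0,0,0],[-18,-90,-120,0,0,0],[-28,-140,-120,0,0,0],[-38,-190,-120,0,0,0],[-48,-240,-120,0,0,0],[-58,-290,-120,0,0,0],[-66,-335,-120,0,0,0],[-73,-368,-120,0,0,0],[-76,-383,-120,0,0,0],[-76,-386,-120,0,0,0],[-76,-386,-110,0,0,0],[-76,-386,-100,0,0,0],[-76,-386,-100,0,0,0],[-76,-386,-100,0,0,0]]'
```

```text
time_s: 13.65
tcp_pos: [0.524, -0.071, 0.1343]
eef_rot: [-180.0, -0.0, -180.0]
contact_force: [0.4, 0.3, -1.1]
gripper_width: 0.0234
gripper_force: 30.0
```

```bash
python3 -m pendant '[[0,0,10,0,0,0],[0,0,22,0,0,0],[0,0,34,0,0,0],[0,0,44,0,0,0],[0,0,50,0,0,0],[0,0,54,0,0,0],[0,0,54,0,0,0]]';python3 - <<'E'
from h import *
J=r.capture("scene")[:,:,::-1]
cv2.imwrite("pics/s3.png",cv2.resize(J[95:185,120:240],(800,600),interpolation=cv2.INTER_CUBIC))
E
```

```text
time_s: 14.52
tcp_pos: [0.524, -0.0714, 0.0802]
eef_rot: [-180.0, -0.0, 180.0]
contact_force: [-0.6, -0.9, -1.3]
gripper_width: 0.0232
gripper_force: 30.0
```

View pics/s3.png

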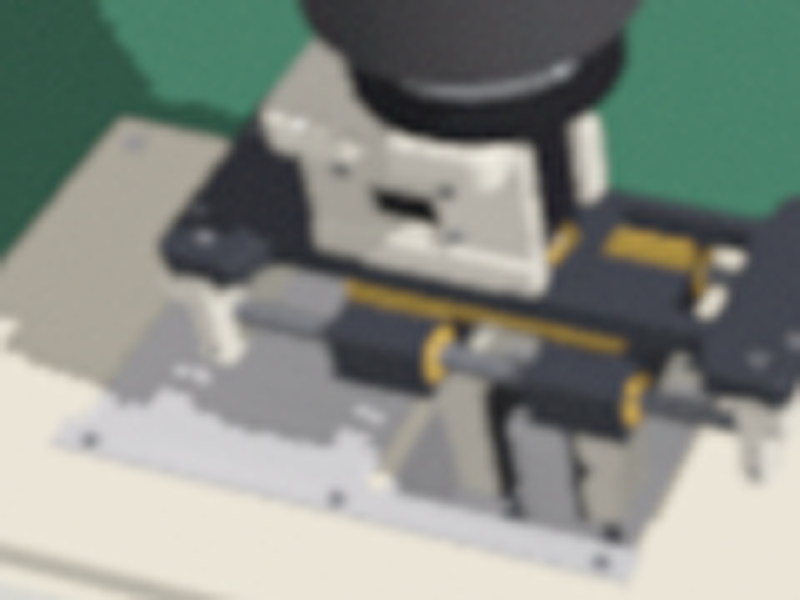

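The cup is hidden behind the guide strip and fingers, with the specimen held between the fingers at about (540,450). I'll lower it by feel.

```bash
python3 -m pendant '[[0,0,1,0,0,0],[0,0,2,0,0,0],[0,0,3,0,0,0],[0,0,4,0,0,0],[0,0,5,0,0,0],[0,0,6,0,0,0],[0,0,6,0,0,0]]'
```

```text
time_s: 15.45
tcp_pos: [0.5239, -0.0714, 0.0742]
eef_rot: [-180.0, -0.0, 180.0]
contact_force: [-0.3, 0.5, -2.0]
gripper_width: 0.0232
gripper_force: 30.0
```

No contact, so it is inside the cup. I'll continue gently.

```bash
python3 -m pendant '[[0,0,1,0,0,0],[0,0,2,0,0,0],[0,0,3,0,0,0],[0,0,3.5,0,0,0],[0,0,4,0,0,0],[0,0,4,0,0,0]]'
```

```text
time_s: 16.2
tcp_pos: [0.524, -0.0714, 0.0703]
eef_rot: [-180.0, -0.0, 180.0]
contact_force: [-0.2, -0.6, -2.0]
gripper_width: 0.0233
gripper_force: 30.0
```

```bash
python3 -m pendant '[[0,0,0.3,0,0,0],[0,0,0.6,0,0,0],[0,0,0.6,0,0,0]]'
```

```text
time_s: 16.58
tcp_pos: [0.5239, -0.0714, 0.0697]
eef_rot: [-180.0, -0.0, 180.0]
contact_force: [0.3, -0.3, -1.4]
gripper_width: 0.0234
gripper_force: 30.0
```

```bash
python3 -m pendant '[[0,0,0.3,0,0,0],[0,0,0.6,0,0,0],[0,0,0.6,0,0,0]]'
```

```text
time_s: 16.95
tcp_pos: [0.5241, -0.0714, 0.0694]
eef_rot: [-180.0, 0.0, 180.0]
contact_force: [-1.6, 0.7, 3.4]
gripper_width: 0.0234
gripper_force: 30.0
```

Seated. Next I'll release with a small opening and then lift out.

```bash
python3 -m pendant '[[0,0,0,0,0,0],[0,0,0,0,0,0],[0,0,0,0,0,0],[0,0,0,0,0,0]]' 32 10; python3 -m pendant '[[0,0,-3,0,0,0],[0,0,-10,0,0,0],[0,0,-25,0,0,0],[0,0,-50,0,0,0],[0,-20,-80,0,0,0],[0,-70,-80,0,0,0],[0,-125,-80,0,0,0],[0,-180,-80,0,0,0],[0,-200,-80,0,0,0],[0,-200,-80,0,0,0]]' 0; python3 - <<'E'
from h import *
I=r.capture("top")[:,:,::-1];J=r.capture("scene")[:,:,::-1]
a=cv2.resize(I[145:250,262:402],(400,300),interpolation=cv2.INTER_CUBIC);b=cv2.resize(J[95:185,130:250],(400,300),interpolation=cv2.INTER_CUBIC)
cv2.imwrite("pics/c4.png",np.hstack([a,b]))
E
```

```text
time_s: 17.45
tcp_pos: [0.524, -0.0714, 0.0691]
eef_rot: [-180.0, 0.0, 180.0]
contact_force: [0.4, 0.8, 0.8]
gripper_width: 0.0318
gripper_force: 0.0
time_s: 18.7
tcp_pos: [0.5236, -0.2725, 0.1496]
eef_rot: [180.0, 0.0, 179.9]
contact_force: [0.3, 0.5, -0.9]
gripper_width: 0.0238
gripper_force: 10.0
```

View pics/c4.png

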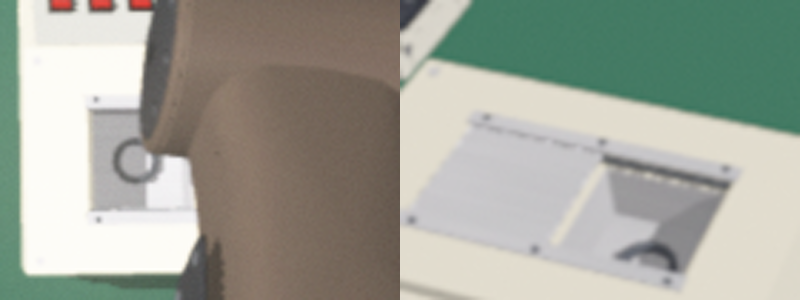

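My mistake: the close command took effect as that call began, so the fingers caught the specimen again and lifted it (width 23.8 mm; the cup is empty at (137,160)). I'll firm up the grip and check how it hangs.

```bash
python3 -m pendant '[[0,0,0,0,0,0],[0,0,0,0,0,0],[0,0,0,0,0,0]]' 15 30; python3 - <<'E'
from h import *
s=r.get_state();x,y,z=s["tcp_pos"]
J=r.capture("scene")[:,:,::-1]
u,v=P("scene",[(x,y,z)])[0].astype(int);print(u,v)
for h in(-.035,.009,-.019):print(h,P("scene",[(x,y,z+h)])[0])
x0=max(u-50,0);y0=max(v-45,0);print(x0,y0)
cv2.imwrite("pics/s5.png",cv2.resize(J[y0:y0+90,x0:x0+100],None,fx=6.6,fy=6.6,interpolation=cv2.INTER_CUBIC))
E
```

```text
time_s: 19.18
tcp_pos: [0.5241, -0.2708, 0.1493]
eef_rot: [-180.0, 0.0, -180.0]
contact_force: [-0.5, 0.1, -1.5]
gripper_width: 0.0232
gripper_force: 30.0
109 116
-0.035 [113.99761309 129.9567166 ]
0.009 [107.6698244  113.42055228]
-0.019 [111.76040188 124.11029948]
59 71
```

View pics/s5.png

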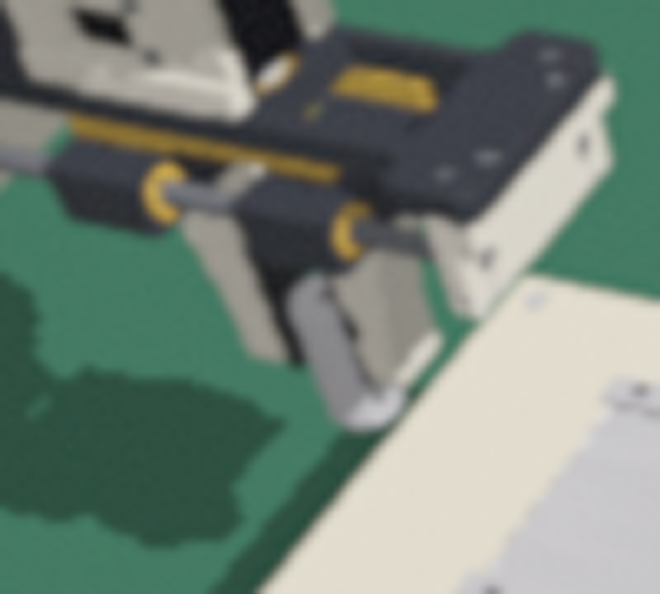

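```bash
python3 - <<'E'
from h import *
x,y,z=r.get_state()["tcp_pos"]
a=np.linspace(0,2*np.pi,60)
for ty in(-10,-5,0,5,10):
  for b in(-.035,-.039):
    t=np.radians(ty);R=cv2.Rodrigues(np.array([0,t,0]))[0]
    f=lambda h:(P("scene",np.c_[.012*np.cos(a),.012*np.sin(a),a*0+h]@R.T+[x,y,z])-[59,71]+.5)*6.6
    B=f(b);T=f(b+.044)
    print(ty,b,"bot low",B[B[:,1].argmax()].round(),"left",B[B[:,0].argmin()].round(),"right",B[B[:,0].argmax()].round(),"top left",T[T[:,0].argmin()].round())
E
```

```text
-10 -0.035 bot low [349. 423.] left [316. 408.] right [395. 400.] top left [286. 285.]
-10 -0.039 bot low [352. 434.] left [319. 418.] right [397. 410.] top left [289. 296.]
-5 -0.035 bot low [351. 420.] left [322. 404.] right [399. 393.] top left [285. 288.]
-5 -0.039 bot low [355. 431.] left [325. 414.] right [402. 403.] top left [289. 299.]
0 -0.035 bot low [357. 417.] left [328. 397.] right [404. 386.] top left [284. 291.]
0 -0.039 bot low [361. 427.] left [332. 407.] right [408. 396.] top left [289. 301.]
5 -0.035 bot low [363. 413.] left [333. 392.] right [408. 379.] top left [284. 291.]
5 -0.039 bot low [368. 422.] left [338. 401.] right [412. 387.] top left [288. 301.]
10 -0.035 bot low [365. 408.] left [339. 386.] right [412. 374.] top left [283. 294.]
10 -0.039 bot low [370. 416.] left [343. 394.] right [417. 382.] top left [288. 303.]
```

It hangs nearly upright, about 4 mm lower in the grip than before. I'll put it back by feel.

```bash
python3 -m pendant '[[0,10,0,0,0,0],[0,50,0,0,0,0],[0,100,0,0,0,0],[0,150,0,0,0,0],[0,185,0,0,0,0],[0,198,0,0,0,0],[0,200,0,0,0,0],[0,200,5,0,0,0],[0,200,15,0,0,0],[0,200,27,0,0,0],[0,200,40,0,0,0],[0,200,50,0,0,0],[0,200,58,0,0,0],[0,200,62,0,0,0],[0,200,62,0,0,0],[0,200,62,0,0,0]]'
```

```text
time_s: 21.22
tcp_pos: [0.5243, -0.0713, 0.0875]
eef_rot: [180.0, 0.0, 180.0]
contact_force: [0.1, -0.3, -2.1]
gripper_width: 0.0232
gripper_force: 30.0
```

```bash
python3 -m pendant '[[0,0,1,0,0,0],[0,0,2,0,0,0],[0,0,3,0,0,0],[0,0,4,0,0,0],[0,0,5,0,0,0],[0,0,6,0,0,0],[0,0,7,0,0,0],[0,0,8,0,0,0],[0,0,8,0,0,0]]'
```

```text
time_s: 22.35
tcp_pos: [0.5239, -0.0714, 0.0791]
eef_rot: [-180.0, -0.0, 180.0]
contact_force: [0.1, 0.1, -1.7]
gripper_width: 0.0234
gripper_force: 30.0
```

```bash
python3 -m pendant '[[0,0,0.7,0,0,0],[0,0,1.4,0,0,0],[0,0,2.1,0,0,0],[0,0,2.8,0,0,0],[0,0,3.4,0,0,0],[0,0,3.4,0,0,0]]'
```

```text
time_s: 23.1
tcp_pos: [0.5239, -0.0714, 0.0757]
eef_rot: [-180.0, -0.0, 180.0]
contact_force: [-1.2, -1.2, -1.8]
gripper_width: 0.0236
gripper_force: 30.0
```

```bash
python3 -m pendant '[[0,0,0.4,0,0,0],[0,0,0.8,0,0,0],[0,0,0.8,0,0,0]]'
```

```text
time_s: 23.48
tcp_pos: [0.524, -0.0714, 0.0749]
eef_rot: [-180.0, -0.0, 180.0]
contact_force: [0.4, -0.1, -1.3]
gripper_width: 0.0231
gripper_force: 30.0
```

```bash
python3 -m pendant '[[0,0,0.4,0,0,0],[0,0,0.8,0,0,0],[0,0,0.8,0,0,0]]'
```

```text
time_s: 23.85
tcp_pos: [0.524, -0.0714, 0.0741]
eef_rot: [-180.0, -0.0, 180.0]
contact_force: [-0.5, 0.1, -1.8]
gripper_width: 0.0232
gripper_force: 30.0
```

```bash
python3 -m pendant '[[0,0,0.4,0,0,0],[0,0,0.8,0,0,0],[0,0,0.8,0,0,0]]'
```

```text
time_s: 24.22
tcp_pos: [0.5241, -0.0714, 0.0738]
eef_rot: [-180.0, 0.0, -180.0]
contact_force: [-2.4, 0.4, 4.8]
gripper_width: 0.0231
gripper_force: 30.0
```

Floor reached at the expected height. Release, and this time keep the fingers open while leaving.

```bash
python3 -m pendant '[[0,0,0,0,0,0],[0,0,0,0,0,0],[0,0,0,0,0,0],[0,0,0,0,0,0]]' 34 20; python3 -m pendant '[[0,0,-3,0,0,0],[0,0,-10,0,0,0],[0,0,-25,0,0,0],[0,0,-50,0,0,0],[0,-20,-80,0,0,0],[0,-70,-80,0,0,0],[0,-125,-80,0,0,0],[0,-180,-80,0,0,0],[0,-200,-80,0,0,0],[0,-200,-80,0,0,0]]'; python3 - <<'E'
from h import *
I=r.capture("top")[:,:,::-1];J=r.capture("scene")[:,:,::-1]
a=cv2.resize(I[145:250,262:402],(400,300),interpolation=cv2.INTER_CUBIC);b=cv2.resize(J[95:185,130:250],(400,300),interpolation=cv2.INTER_CUBIC)
cv2.imwrite("pics/c6.png",np.hstack([a,b]))
E
```

```text
time_s: 24.72
tcp_pos: [0.524, -0.0714, 0.0733]
eef_rot: [-180.0, -0.0, 180.0]
contact_force: [0.2, 0.0, -0.6]
gripper_width: 0.0337
gripper_force: 0.0
time_s: 25.98
tcp_pos: [0.5237, -0.2726, 0.1539]
eef_rot: [-180.0, 0.0, 179.9]
contact_force: [-0.6, 0.3, -0.1]
gripper_width: 0.0344
gripper_force: 0.0
```

View pics/c6.png

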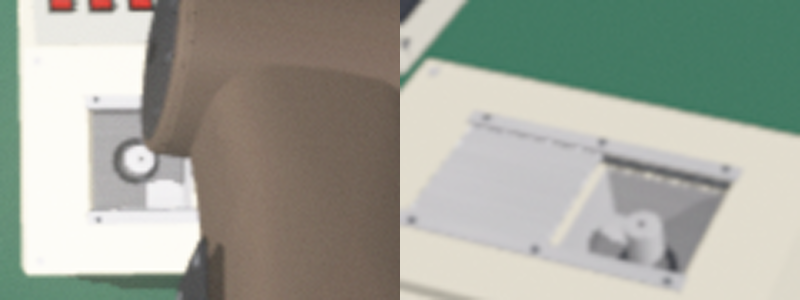

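The specimen stands upright inside the ring: (141,158) in the left crop and (642,225) in the right one. The plate is still fully open. Now I'll close the fingers and press on the plate.

```bash
python3 -m pendant '[[0,30,0,0,0,0],[0,70,0,0,0,0],[0,100,0,0,0,0],[0,109,10,0,0,0],[0,109,20,0,0,0],[0,109,32,0,0,0],[0,109,40,0,0,0],[0,109,44,0,0,0],[0,109,45,0,0,0],[0,109,45,0,0,0]]' 0 20
```

```text
time_s: 27.32
tcp_pos: [0.5241, -0.1626, 0.1085]
eef_rot: [-180.0, 0.0, 180.0]
contact_force: [0.3, 0.5, 0.1]
gripper_width: 0.0002
gripper_force: 0.0
```

```bash
python3 -m pendant '[[0,0,0.7,0,0,0],[0,0,1.4,0,0,0],[0,0,2,0,0,0],[0,0,2,0,0,0]]'
```

```text
time_s: 27.82
tcp_pos: [0.5242, -0.1624, 0.1068]
eef_rot: [-180.0, 0.0, -180.0]
contact_force: [-1.7, 0.5, 4.0]
gripper_width: 0.0004
gripper_force: 2.3
```

```bash
python3 -m pendant '[[0,0,0.6,0,0,0],[0,0,1.2,0,0,0],[0,0,1.8,0,0,0],[0,0,1.8,0,0,0]]'
```

```text
time_s: 28.32
tcp_pos: [0.5242, -0.1624, 0.1061]
eef_rot: [-180.0, 0.1, -180.0]
contact_force: [-4.7, 3.2, 14.8]
gripper_width: 0.0004
gripper_force: 7.4
```

```bash
python3 -m pendant '[[0,0,0.2,0,0,0],[0,1,0.2,0,0,0],[0,3,0.2,0,0,0],[0,6,0.2,0,0,0],[0,10,0.2,0,0,0],[0,14,0.2,0,0,0],[0,18,0.2,0,0,0],[0,22,0.2,0,0,0]]'
```

```text
time_s: 29.32
tcp_pos: [0.5242, -0.1418, 0.1061]
eef_rot: [-179.9, 0.0, -180.0]
contact_force: [-3.6, -6.6, 14.7]
gripper_width: 0.0001
gripper_force: 6.9
```

```bash
python3 -m pendant '[[0,4,0.2,0,0,0],[0,9,0.2,0,0,0],[0,14,0.2,0,0,0],[0,19,0.2,0,0,0],[0,24,0.2,0,0,0],[0,29,0.2,0,0,0],[0,33,0.2,0,0,0],[0,36,0.2,0,0,0]]'
```

```text
time_s: 30.32
tcp_pos: [0.5243, -0.1057, 0.1059]
eef_rot: [-179.9, 0.0, -180.0]
contact_force: [-3.9, -7.0, 14.5]
gripper_width: 0.0005
gripper_force: 7.4
```

```bash
python3 -m pendant '[[0,4,0,0,0,0],[0,9,0,0,0,0],[0,14,0,0,0,0],[0,19,0,0,0,0],[0,24,0,0,0,0],[0,28,0,0,0,0],[0,30,0,0,0,0],[0,31.5,0,0,0,0]]'
```

```text
time_s: 31.32
tcp_pos: [0.5243, -0.0742, 0.1058]
eef_rot: [-179.9, 0.0, -180.0]
contact_force: [-3.4, -6.0, 15.0]
gripper_width: 0.0005
gripper_force: 7.2
```

```bash
python3 -m pendant '[[0,1,0,0,0,0],[0,2,0,0,0,0],[0,3,0,0,0,0],[0,3.5,0,0,0,0],[0,3.5,0,0,0,0]]'
```

```text
time_s: 31.95
tcp_pos: [0.5243, -0.0707, 0.1058]
eef_rot: [-179.9, 0.0, -180.0]
contact_force: [-3.5, -6.7, 13.2]
gripper_width: 0.0004
gripper_force: 7.2
```

```bash
python3 -m pendant '[[0,0.7,0.2,0,0,0],[0,1.4,0.3,0,0,0],[0,2.1,0.3,0,0,0],[0,2.8,0.3,0,0,0],[0,2.8,0.3,0,0,0]]'
```

```text
time_s: 32.58
tcp_pos: [0.5245, -0.0684, 0.1057]
eef_rot: [-179.8, 0.1, -180.0]
contact_force: [-3.1, -9.0, 15.4]
gripper_width: 0.0005
gripper_force: 7.4
```

```bash
python3 -m pendant '[[0,1,0,0,0,0],[0,2,0,0,0,0],[0,3,0,0,0,0],[0,3,0,0,0,0]]'
```

```text
time_s: 33.08
tcp_pos: [0.525, -0.0652, 0.1058]
eef_rot: [-179.9, 0.1, -179.9]
contact_force: [-1.8, -9.8, 13.8]
gripper_width: 0.0005
gripper_force: 7.1
```

The tip now slides at 10 N, above the 7 N that moves the plate, so it is at the stop. Lift off, clear away and compare with the first picture.

```bash
python3 -m pendant '[[0,0,-2,0,0,0],[0,0,-15,0,0,0],[0,0,-45,0,0,0],[0,30,-90,0,0,0],[0,80,-100,0,0,0],[0,135,-100,0,0,0],[0,190,-100,0,0,0],[0,245,-100,0,0,0],[0,300,-100,0,0,0],[0,340,-100,0,0,0],[0,350,-100,0,0,0],[0,350,-100,0,0,0]]';python3 - <<'E'
from h import *
I=r.capture("top")[:,:,::-1];T=cv2.imread("pics/t.png")
for n,a in(("first",T),("now",I)):
    g=cv2.cvtColor(np.ascontiguousarray(a),cv2.COLOR_BGR2GRAY)[186:214].mean(0);print(n,g[286:300].round(),g[326:345].round())
# case-y per column at plate level
for u in(330,331,332,333,334):print(u,(ray("top",(u,200),.087)[1]+.1212).round(4))
E
```

```text
time_s: 34.58
tcp_pos: [0.5237, 0.2867, 0.2039]
eef_rot: [-180.0, -0.0, -180.0]
contact_force: [-0.8, -0.2, -0.2]
gripper_width: 0.0008
gripper_force: 0.0
first [246. 246. 246. 246. 246. 245. 239. 228. 229. 229. 229. 229. 229. 229.] [231. 231. 231. 231. 231. 230. 214. 183. 186. 223. 244. 245. 244. 245.
 245. 245. 246. 246. 245.]
now [229. 230. 231. 232. 232. 232. 227. 218. 219. 224. 228. 228. 229. 231.] [241. 241. 241. 241. 241. 236. 220. 199. 201. 234. 250. 250. 250. 250.
 251. 251. 251. 251. 251.]
330 0.006
331 0.0036
332 0.0012
333 -0.0012
334 -0.0036
```

```bash
python3 -m pendant '[[0,30,0,0,0,0],[0,80,0,0,0,0],[0,130,0,0,0,0],[0,180,0,0,0,0],[0,210,0,0,0,0],[0,220,0,0,0,0],[0,220,0,0,0,0]]';python3 - <<'E'
from h import *
I=r.capture("top")[:,:,::-1];T=cv2.imread("pics/t.png");J=r.capture("scene")[:,:,::-1];S=cv2.imread("pics/s.png")
for n,a in(("first",T),("now",I)):
    g=cv2.cvtColor(np.ascontiguousarray(a),cv2.COLOR_BGR2GRAY)[186:214].mean(0);print(n,g[288:299].round(),g[329:339].round())
# scene profiles along case y at middle of channel
ys=np.arange(-.01,.012,.001);ye=np.arange(.09,.104,.001)
for n,a in(("first",S),("now",J)):
    g=cv2.cvtColor(np.ascontiguousarray(a),cv2.COLOR_BGR2GRAY).astype(np.float32)
    for Y in(ys,ye):
        acc=0
        for dx in np.linspace(-.03,.03,13):
            p=P("scene",np.c_[Y*0+.5245+dx,Y-.1212,Y*0+.087]).astype(np.float32);acc=acc+cv2.remap(g,p[:,:1].copy(),p[:,1:].copy(),cv2.INTER_LINEAR)[:,0]/13
        print(n,acc.round())
E
```

```text
time_s: 35.5
tcp_pos: [0.5241, 0.5063, 0.2035]
eef_rot: [-180.0, -0.0, 180.0]
contact_force: [0.0, -0.1, 0.3]
gripper_width: 0.0004
gripper_force: 0.0
first [246. 246. 246. 245. 239. 228. 229. 229. 229. 229. 229.] [231. 231. 230. 214. 183. 186. 223. 244. 245. 244.]
now [249. 249. 250. 249. 242. 233. 235. 235. 235. 235. 235.] [237. 237. 232. 215. 193. 195. 230. 248. 248. 248.]
first [218. 218. 217. 216. 210. 201. 192. 183. 176. 180. 185. 190. 196. 199.
 200. 201. 201. 201. 201. 201. 201. 200.]
first [197. 197. 197. 198. 200. 204. 209. 214. 217. 219. 220. 220. 220. 220.]
now [221. 221. 220. 218. 212. 204. 194. 184. 176. 179. 184. 190. 197. 201.
 202. 204. 204. 203. 203. 203. 203. 203.]
now [199. 199. 200. 201. 203. 208. 212. 216. 219. 221. 222. 222. 222. 222.]
```

No gap at the +y end, and the edge is where the stop should be.

```bash
python3 -c "
from plant import r
print(r.close_job())"
```

```text
the job is handed in; nothing more can be done
None
```

I handed the job in at about 36 s: the shutter was opened, the tall specimen seated upright in the cup and the shutter slid fully shut again, with the highest force reading on the plate 17.8 N; the fingers re-gripped the specimen once after the first release and lifted it out, so I lowered it back in gently.

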